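Load the dropper bottles into the divided crate

TASK

Put the three brown dropper bottles into the three free cells of the blue divided crate (the cells with a green pad on the floor), one bottle per cell, each standing upright on its pad; two of them lean in the sloped rack and one stands on the desk between a blue-capped bottle and a black canister. Set the bottles down without dropping them or laying them over, and leave the vials, the blue-capped bottle and the canister where they are.

Things in the scene. Friction and masses are not known exactly. Their poses are not given: they have to be found in the camera images.
- crate: blue divided crate, fixed, 104 x 154 mm, 40 mm high; origin at the centre of its underside, z up. Six cells, centres at x = -25, +25 and y = -50, 0, +50 mm; each 46 x 46 mm inside; walls and dividers 4 mm thick, 40 mm high; floor 4 mm above the desk; grip lips at the ends (174 mm over all). Three cells hold a vial, three are free. Left or right of the middle, turned up to 0.3 rad
- rack: sloped aluminium rack, fixed, base 100 x 200 mm, opposite the crate; origin under its centre. Three pockets at y = -62, 0, +62 mm, 37 mm wide, 34 mm deep, front and back walls 4 mm; they lean 0.56 rad (32 degrees), tops to the rack's -x (robot's) side. Pocket floor centres at x = 0, z = 24 mm. Two hold a dropper bottle, one a vial. Turned up to 0.3 rad
- dropper_1_mid (a point): dropper bottle, brown glass with black collar and rubber bulb: round body 33 mm across up to 70 mm above the base, collar 24 mm across from 62 to 77 mm, bulb 13 mm across up to 102 mm; 50 to 100 g. The point is on its axis 51 mm above its base; z runs along the axis from base to bulb. It leans in a pocket of the rack at the start
- dropper_2_mid (a point): dropper bottle, brown glass with black collar and rubber bulb: round body 33 mm across up to 70 mm above the base, collar 24 mm across from 62 to 77 mm, bulb 13 mm across up to 102 mm; 50 to 100 g. The point is on its axis 51 mm above its base; z runs along the axis from base to bulb. It leans in a pocket of the rack at the start
- dropper_3_mid (a point): dropper bottle, brown glass with black collar and rubber bulb: round body 33 mm across up to 70 mm above the base, collar 24 mm across from 62 to 77 mm, bulb 13 mm across up to 102 mm; 50 to 100 g. The point is on its axis 51 mm above its base; z runs along the axis from base to bulb. On the desk at the start, between the blue-capped bottle and the canister, about 20 mm from each
- pad_1_top (a point): thin green pad 44 x 44 x 2 mm, fixed, that covers the floor of a free cell of the crate; the point is the centre of its top face, 6 mm above the desk and 34 mm below the rim of the crate, z up
- pad_2_top (a point): thin green pad 44 x 44 x 2 mm, fixed, that covers the floor of a free cell of the crate; the point is the centre of its top face, 6 mm above the desk and 34 mm below the rim of the crate, z up
- pad_3_top (a point): thin green pad 44 x 44 x 2 mm, fixed, that covers the floor of a free cell of the crate; the point is the centre of its top face, 6 mm above the desk and 34 mm below the rim of the crate, z up
- vial_1_mid (a point): small brown vial with white cap, 28 mm across, 50 mm high, stands loose in a cell of the crate; the point is on its axis, 25 mm above its base; z along the axis; stays where it is
- vial_2_mid (a point): small brown vial with white cap, 28 mm across, 50 mm high, stands loose in a cell of the crate; the point is on its axis, 25 mm above its base; z along the axis; stays where it is
- vial_3_mid (a point): small brown vial with white cap, 28 mm across, 50 mm high, stands loose in a cell of the crate; the point is on its axis, 25 mm above its base; z along the axis; stays where it is
- vial_4_mid (a point): small brown vial with white cap, 28 mm across, 50 mm high, stands loose in a pocket of the rack and leans with it; the point is on its axis, 25 mm above its base; z along the axis; stays where it is
- reagent_mid (a point): amber bottle with blue cap, 57 mm across, 107 mm high, loose on the desk; the point is on its axis at half height; stays where it is
- canister_mid (a point): black round canister with white lid, 47 mm across, 60 mm high, loose on the desk; the point is on its axis at half height; stays where it is

How it is judged:
By the outcome, as a careful person would: the job done as asked, in the order asked, and still so for the second after the job is handed in, with the robot touching nothing.
It also fails if it takes over 72 s, if anything falls off the work surface, if the arm or the gripper's body presses on something with over 40 N, if the wrist force passes 120 N, or if a joint passes its speed limit or range.

ROBOT

A 6-joint arm with a two-finger parallel gripper is mounted at the origin on a cart in front of the work surface, level with it; the furniture and walls round the work are solid. World frame = base frame: x ahead of the robot, y to its left, z up, the work surface at z = 0. Lengths are in m, angles in rad, forces in N, time in s.
With the tool pointing down it reaches from about 0.35 to 0.975 m from the base axis. Payload 4.9 kg.
Tool frame: the origin (TCP) lies between the finger pads; the fingertips stand 22 mm ahead of it and the grasp point (between the pads) lies 3 mm ahead of it; z points along the fingers, y is the line along which they close (so a half turn about z gives the same grasp; the last joint's range is limited). The gripper opens to 85 mm and grips with 20 to 120 N. Pads are 22 mm wide; open, the fingers measure 114 mm over their backs; the gripper's body (76 mm by 85 mm) begins 54 mm behind the grasp point. The pads swing forward as they close: fully open they stand 13 mm farther back than shut.
Start: joints at [-1.385, 0.053, 1.613, -0, 1.476, -0.119], TCP at [0.188, -0.596, 0.253] pointing down, gripper open.
Joint ranges: [-3.01, 3.01], [-1.01, 2.22], [0.06, 2.58], [-1.02, 4.17], [0.09, 2.62], [-3.14, 3.14]. Speed limits (rad/s): [2.57, 2.57, 3.14, 3.14, 3.14, 3.14].

INTERFACE

Orientations are given as a unit quaternion [w, x, y, z].
In Python, from plant import state, grab_frame, get_calibration, job_done, recognise, regions_of gives the robot as it stands.
- The arm moves only by the tool apply_moves, never from a script. Its argument "targets" is a list of rows, each an object with "translation": the shift along the tool's x, y, z normalised to -1 to 1, where 1 is 100 mm, a list of three; "twist": the turn about the tool's z normalised to -1 to 1, where 1 is 0.1 rad; "hand": the opening, from 0 (shut) to 1 (fully open). A call has 1 to 8 rows; each row shifts and turns the commanded pose from where the row before left it, along the tool's axes as they then stand; what a row does not reach is not made up. A row lasts 1/10 s, in which the tool goes at most 50 mm and 8.59 degrees, less where a joint would pass 70% of its speed; a pose out of reach is approached as far as the arm can. A call with a number of a shift or a turn outside -1 to 1 is refused whole. A call with a gripper value outside its range is refused whole. The fingers move at their own pace and stop on an object; the grip force is fixed at half the most. Time passes only in rows, so rows that do not move let the fingers close. It gives the time, the measured TCP pose, the force, the opening and the grip force at its end, in the units of the state.
- state(): the state, without advancing time (a new reading comes with each control period).
- grab_frame(name): name is "side" or "top"; returns the picture (420x560x3 uint8, red, green, blue); there is no depth.
- get_calibration(name): a dict with "camera_matrix" (3x3 intrinsics, pixels), "pose" (4x4, takes a point from camera to world coordinates). Camera axes: x right, y up, looking along -z (the intrinsics and any distortion apply to the point x, -y, -z); pixel columns grow to the right and rows downward; lengths in m; the calibration is good to about 2 mm. A picture is of the moment at which its call begins. get_calibration takes no time and is no camera call.
- job_done(): hands the job in; it is judged then, once.
Trained networks look in the newest picture that a camera, given by its name, has taken for a name from the list of things; names that differ only in an ending like _2 or _b are one class to them, and where a whole thing is asked for, a point or a joint stands for the part that bears it (a point fixed in the world has none). Each returns a list of dicts, best first, with "score" (0 to 1); they miss things now and then, are a little off and sometimes report something else, mostly with a low value. They report only what shows in the picture. A call takes as long as a camera call.
- recognise(camera, query): "point" ([x, y, z] in m, in world coordinates, good to about 4 mm: the middle of the surface that is visible of it).
- regions_of(camera, query): "pixels" (420x560 bool, what is visible of it).
The state is a dict: "time": time; "joint_pos": joint angles; "joint_vel": joint speeds; "joint_efforts": joint torques, N m; "tool_pos": TCP position; "tool_rot": TCP orientation; "contact_force": force on the tool from outside, world axes, zero at the start; "ft_torque": the same for the moment, N m; "gripper_width": opening from 0.0 (shut) to 1.0 (fully open); "grasp_force": force on a finger pad.
Only numpy, scipy, OpenCV 4.12 (cv2) and the standard library are available. Lean on these libraries where they do the work, as an engineer would, in place of code of your own. Each camera call takes 0.05 s, during which the arm holds its last target. There are 200 camera calls.

## Working session

There is one attempt and no reset: what is moved stays moved. The work goes in short steps, Python scripts to look and compute and a tool call to move; the robot and the scene stay as the last step left them, time stands still between calls to the robot, and variables do not carry over. Pictures are saved under pics/ and viewed, at most 10 in all, crops included, and the job is handed in when it is done.

Besides the shell and the picture viewer there is one more tool, called after "Call:" as a command line: name --argument value ..., lists and objects as JSON in quotes. apply_moves: Moves the arm, as the interface text tells. Its arguments: {"type":"object","properties":{"targets":{"type":"array"}},"required":["targets"]}

```bash
mkdir -p pics; ls; python3 - <<'E'
from plant import *
import cv2,numpy as np
s=state();print(s['time'],s['tool_pos'],s['tool_rot'],s['gripper_width'])
for c in('side','top'):
    cv2.imwrite(f'pics/{c}0.png',grab_frame(c)[:,:,::-1]);k=get_calibration(c);print(np.round(k['camera_matrix'],1).tolist(),np.round(k['pose'],3).tolist())
    for q in('crate','rack','dropper_1_mid','pad_1_top','vial_1_mid','reagent_mid','canister_mid'):
        print(c,q,[(np.round(d['point'],3).tolist(),round(d['score'],2)) for d in recognise(c,q)])
E
```

```text
pics
0.0 [ 0.18745902 -0.59561369  0.25206584] [-1.02588890e-03  9.88407660e-01  1.51819774e-01 -3.57885744e-05] 0.9988059882743288
[[465.2, 0.0, 271.9], [0.0, 465.2, 203.2], [0.0, 0.0, 1.0]] [[1.0, 0.02, 0.015, 0.55], [0.002, 0.548, -0.837, -0.987], [-0.026, 0.836, 0.548, 0.706], [0.0, 0.0, 0.0, 1.0]]
side crate [([0.521, -0.243, 0.022], 0.75)]
side rack [([0.575, 0.179, 0.005], 0.7)]
side dropper_1_mid [([0.539, 0.21, 0.071], 0.73), ([0.555, -0.246, 0.009], 0.3), ([0.52, -0.04, 0.041], 0.29)]
side pad_1_top [([0.559, -0.247, 0.005], 0.61)]
side vial_1_mid [([0.506, -0.286, 0.045], 0.7)]
side reagent_mid [([0.635, -0.007, 0.056], 0.55)]
side canister_mid [([0.52, -0.043, 0.041], 0.9)]
[[501.8, 0.0, 270.3], [0.0, 501.8, 210.8], [0.0, 0.0, 1.0]] [[0.008, 0.995, -0.097, 0.449], [-1.0, 0.009, 0.006, 0.008], [0.007, 0.097, 0.995, 1.159], [0.0, 0.0, 0.0, 1.0]]
top crate [([0.519, -0.234, 0.031], 0.61)]
top rack [([0.576, 0.214, 0.018], 0.75), ([0.523, -0.023, 0.062], 0.71)]
top dropper_1_mid [([0.549, 0.212, 0.084], 0.89)]
top pad_1_top [([0.56, -0.269, 0.001], 0.76), ([0.499, -0.223, 0.056], 0.26)]
top vial_1_mid [([0.508, -0.278, 0.058], 0.43)]
top reagent_mid [([0.631, 0.012, 0.108], 0.6), ([0.576, 0.219, 0.015], 0.42)]
top canister_mid [([0.52, -0.022, 0.063], 0.78)]
```

View pics/side0.png

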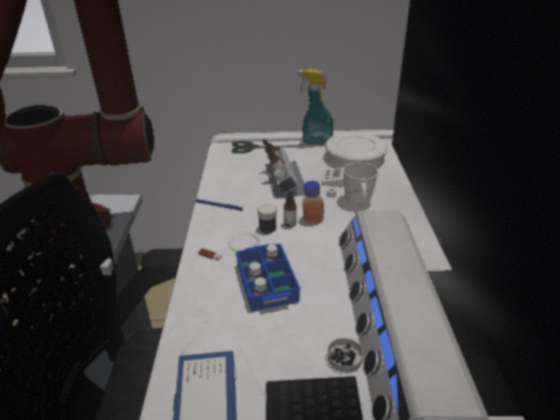

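View pics/top0.png

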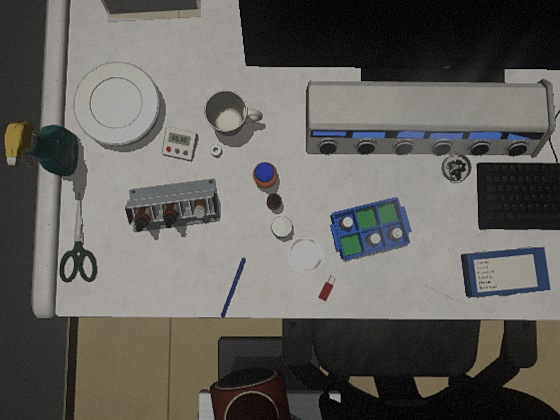

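```bash
python3 - <<'E'
import cv2,numpy as np
t=cv2.imread('pics/top0.png')
a=cv2.resize(t[190:265,325:415],None,fx=6,fy=6,interpolation=cv2.INTER_CUBIC)
b=cv2.resize(t[170:240,115:225],None,fx=6,fy=6,interpolation=cv2.INTER_CUBIC)
cv2.imwrite('pics/crate.png',a);cv2.imwrite('pics/rack.png',b)
E
```

```text
(no output)
```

View pics/crate.png

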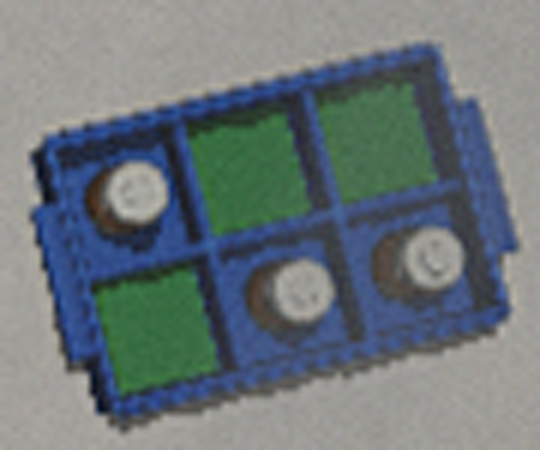

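View pics/rack.png

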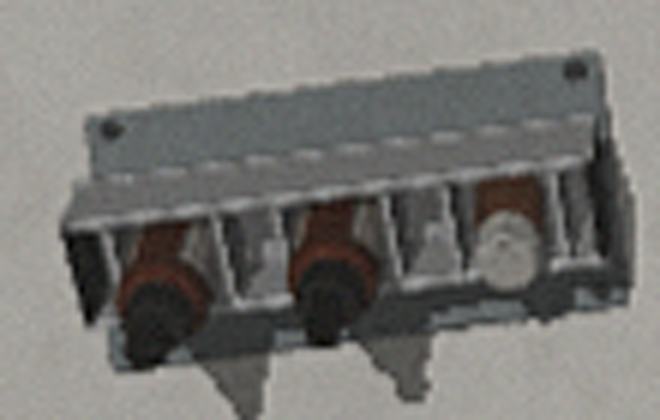

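```bash
cat > h.py <<'E'
import numpy as np, cv2
from plant import *
def ray(c,u,v,z):
    k=get_calibration(c);K=np.array(k['camera_matrix']);P=np.array(k['pose'])
    d=np.linalg.inv(K)@[u,v,1];d=P[:3,:3]@[d[0],-d[1],-d[2]];o=P[:3,3]
    return o+d*(z-o[2])/d[2]
def proj(c,p):
    k=get_calibration(c);K=np.array(k['camera_matrix']);P=np.array(k['pose'])
    q=P[:3,:3].T@(np.array(p)-P[:3,3]);q=K@[q[0],-q[1],-q[2]];return q[:2]/q[2]
def yaw():  # tool x,y axes in world
    w,x,y,z=state()['tool_rot']
    return np.array([1-2*(y*y+z*z),2*(x*y+w*z)]),np.array([2*(x*y-w*z),1-2*(x*x+z*z)])
def to(p,s,ty=None):
    """grasp pt p world -> total tool-frame shift in units (0.1 m), and twist units to have tool y along angle ty"""
    st=state();X,Y=yaw();g=np.array(st['tool_pos'])-[0,0,.003];d=np.array(p)-g
    out=[d[:2]@X*10,d[:2]@Y*10,-d[2]*10]
    if ty is not None:
        a=np.arctan2(Y[1],Y[0])-ty;a=(a+np.pi/2)%np.pi-np.pi/2 # tool z down: +twist = negative world yaw
        out.append(a*10)
    print(s,np.round(out,3),'yawY',round(float(np.degrees(np.arctan2(Y[1],Y[0]))),1),'j6',round(st['joint_pos'][5],2),round(st['joint_pos'][0],2))
E
python3 - <<'E'
from h import *
C=lambda u,v,z:ray('top',325+u/6,190+v/6,z)[:2]
a,b=C(208,243,.04),C(335,213,.04);c=(a+b)/2;print('crate c',c,np.linalg.norm(a-b),'th',np.arctan2(*( (a-b)*[-1,1])))
e,f=C(50,140,.04),C(437,45,.04);print('edge th',np.arctan2(*((e-f)*[-1,1])),np.linalg.norm(e-f))
th=.5*(np.arctan2(*((a-b)*[-1,1]))+np.arctan2(*((e-f)*[-1,1])))
R=lambda t:np.array([[np.cos(t),-np.sin(t)],[np.sin(t),np.cos(t)]])
print('mid edge in crate frame',R(th).T@((e+f)/2-c))
cells={n:c+R(th)@np.array(q) for n,q in dict(A=(-.025,.05),B=(.025,0),C=(.025,-.05)).items()};print(th,cells)
D=lambda u,v,z:ray('top',115+u/6,170+v/6,z)[:2]
t1,t2=D(145,350,.1105),D(322,327,.1105);print('tips',t1,t2,'psi',np.arctan2(*((t1-t2)*[-1,1])))
h1,h2=D(112,130,.01),D(575,70,.01);ps=np.arctan2(*((h1-h2)*[-1,1]));print('psi holes',ps)
im=cv2.imread('pics/side0.png')
def dot(p,col): cv2.circle(big,tuple(int(x*4) for x in proj('side',p)-[225,125]),3,col,-1)
big=cv2.resize(im[125:275,225:345],None,fx=4,fy=4,interpolation=cv2.INTER_CUBIC)
n=R(ps)@[-np.sin(.56),0]
for t in(t1,t2):
    for s in(0,.057,.102): p=np.r_[t-n*(.102-s),.024+s*np.cos(.56)];print(s,p);dot(p,(0,255,0))
d3=ray('top',274,202,.09);print('d3',d3)
for q in(0,.051,.102):dot([d3[0],d3[1],q],(0,255,0))
for p in cells.values():dot([*p,.006],(0,0,255))
for s in((-1,-1),(1,-1),(1,1),(-1,1)):dot([*(c+R(th)@(np.array(s)*[.052,.077])),.04],(0,255,255))
cv2.imwrite('pics/chk.png',big)
E
```

```text
crate c [ 0.52144182 -0.2222739 ] 0.04891608778060503 th 0.23934708994588821
edge th 0.2493674510082866 0.150055243033215
mid edge in crate frame [ 0.05160365 -0.00277625]
0.2443572704770874 {'A': array([ 0.48508786, -0.17980756]), 'B': array([ 0.54569915, -0.21622558]), 'C': array([ 0.55779578, -0.26474023])}
tips [0.51212027 0.27560328] [0.52066283 0.21428227] psi 0.13841805520647588
psi holes 0.13948572380645796
0 [0.56577504 0.28313627 0.024     ]
0.057 [0.53579149 0.27892666 0.07229354]
0.102 [0.51212027 0.27560328 0.11042002]
0 [0.5743176  0.22181527 0.024     ]
0.057 [0.54433405 0.21760565 0.07229354]
0.102 [0.52066283 0.21428227 0.11042002]
d3 [ 0.57230866 -0.00593373  0.09      ]
```

View pics/chk.png

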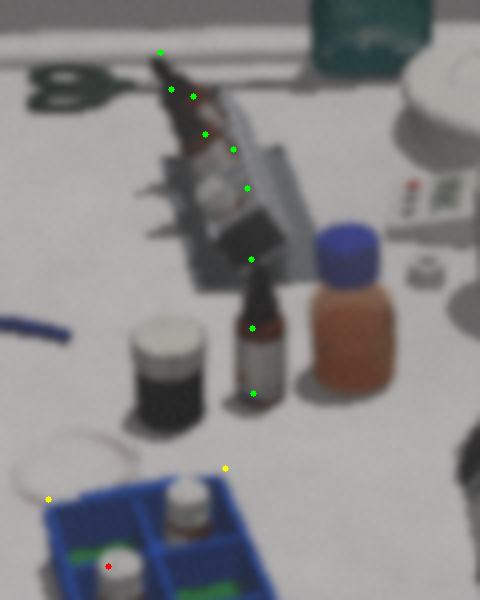

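```bash
python3 - <<'E'
from h import *
to([.575,-.007,.2],'pre',1.85);to([.575,-.007,.056],'d3',1.85)
for m in regions_of('top','dropper_3_mid'):
    p=m['pixels'];print(m['score'],[ (round(float(c[0]),1),round(float(c[1]),1),int(s[4]),s[:4].tolist()) for c,s in list(zip(*(lambda r:(r[3],r[2]))(cv2.connectedComponentsWithStats(p.astype('uint8')))))[1:]])
E
```

```text
pre [ 5.464 -4.457  0.503  0.256] yawY -72.5 j6 -0.12 -1.39
d3 [ 5.464 -4.457  1.943  0.256] yawY -72.5 j6 -0.12 -1.39
0.73 [(273.8, 201.0, 218, [267, 193, 15, 17])]
```

Call:
apply_moves --targets '[{"translation": [0.34, -0.28, 0], "twist": 0.25, "hand": 0.6}, {"translation": [0.34, -0.28, 0], "twist": 0, "hand": 0.6}, {"translation": [0.34, -0.28, 0], "twist": 0, "hand": 0.6}, {"translation": [0.34, -0.28, 0], "twist": 0, "hand": 0.6}, {"translation": [0.34, -0.28, 0], "twist": 0, "hand": 0.6}, {"translation": [0.34, -0.28, 0], "twist": 0, "hand": 0.6}, {"translation": [0.34, -0.28, 0], "twist": 0, "hand": 0.6}, {"translation": [0.34, -0.28, 0], "twist": 0, "hand": 0.6}]'

```text
time: 1.65
tool_pos: [0.3869, -0.3036, 0.2536]
tool_rot: [0.0, 0.99, 0.139, 0.0]
contact_force: [0.2, -1.2, 0.7]
gripper_width: 0.599
grasp_force: 0.0
```

Call:
apply_moves --targets '[{"translation": [0.34, -0.28, 0], "twist": 0, "hand": 0.6}, {"translation": [0.34, -0.28, 0], "twist": 0, "hand": 0.6}, {"translation": [0.34, -0.28, 0.1], "twist": 0, "hand": 0.6}, {"translation": [0.34, -0.28, 0.1], "twist": 0, "hand": 0.6}, {"translation": [0.34, -0.28, 0.1], "twist": 0, "hand": 0.6}, {"translation": [0.34, -0.28, 0.1], "twist": 0, "hand": 0.6}, {"translation": [0.34, -0.28, 0.1], "twist": 0, "hand": 0.6}, {"translation": [0, 0, 0], "twist": 0, "hand": 0.6}]'

```text
time: 2.45
tool_pos: [0.5617, -0.047, 0.2015]
tool_rot: [-0.001, 0.99, 0.142, -0.001]
contact_force: [-0.0, -0.8, 0.0]
gripper_width: 0.599
grasp_force: 0.0
```

```bash
python3 - <<'E'
from h import *
print(state()['tool_pos'],state()['gripper_width'])
# d3 axis from top bulb centroid and side
p=ray('top',273.8,201,.09);print(p)
im=grab_frame('side')
for m in regions_of('side','dropper_3_mid'):
    q=m['pixels'];r,c=np.nonzero(q);print(m['score'],c.min(),c.max(),r.min(),r.max(),np.round(ray('side',c.mean(),r.max()-4,0),4))
to([.575,-.007,.056],'d3',1.85)
E
```

```text
[ 0.56168216 -0.04701391  0.20147346] 0.5987493626013787
[ 0.57446355 -0.00548905  0.09      ]
0.83 283 295 191 227 [ 0.5746 -0.0043  0.    ]
d3 [ 0.257 -0.377  1.439  0.027] yawY -73.9 j6 1.07 -0.22
```

Call:
apply_moves --targets '[{"translation": [0.255, -0.385, 0], "twist": 0, "hand": 0.6}, {"translation": [0, 0, 0.3], "twist": 0, "hand": 0.6}, {"translation": [0, 0, 0.3], "twist": 0, "hand": 0.6}, {"translation": [0, 0, 0.3], "twist": 0, "hand": 0.6}, {"translation": [0, 0, 0.3], "twist": 0, "hand": 0.6}, {"translation": [0, 0, 0.24], "twist": 0, "hand": 0.6}, {"translation": [0, 0, 0], "twist": 0, "hand": 0.6}]'

```text
time: 3.25
tool_pos: [0.5715, -0.0081, 0.0558]
tool_rot: [-0.001, 0.99, 0.138, -0.004]
contact_force: [0.2, -0.1, 0.2]
gripper_width: 0.602
grasp_force: 0.0
```

Call:
apply_moves --targets '[{"translation": [0, 0, 0], "twist": 0, "hand": 0.3}, {"translation": [0, 0, 0], "twist": 0, "hand": 0.3}, {"translation": [0, 0, 0], "twist": 0, "hand": 0.3}, {"translation": [0, 0, 0], "twist": 0, "hand": 0.3}, {"translation": [0, 0, 0], "twist": 0, "hand": 0.3}]'

```text
time: 3.75
tool_pos: [0.576, -0.0073, 0.0612]
tool_rot: [0.001, 0.99, 0.14, 0.001]
contact_force: [-0.8, -0.6, 5.0]
gripper_width: 0.354
grasp_force: 60.0
```

Call:
apply_moves --targets '[{"translation": [0, 0, -0.15], "twist": 0, "hand": 0.3}, {"translation": [0, 0, -0.3], "twist": 0, "hand": 0.3}, {"translation": [0, 0, -0.3], "twist": 0, "hand": 0.3}, {"translation": [0, 0, -0.25], "twist": 0, "hand": 0.3}, {"translation": [0, 0, 0], "twist": 0.9, "hand": 0.3}, {"translation": [0, 0, 0], "twist": 1, "hand": 0.3}, {"translation": [0, 0, 0], "twist": 1, "hand": 0.3}, {"translation": [0, 0, 0], "twist": 1, "hand": 0.3}]'

```text
time: 4.55
tool_pos: [0.5745, -0.0068, 0.16]
tool_rot: [-0.0, 0.998, -0.057, -0.0]
contact_force: [-0.2, 0.7, -0.9]
gripper_width: 0.357
grasp_force: 59.5
```

Call:
apply_moves --targets '[{"translation": [0, 0, 0], "twist": 1, "hand": 0.3}, {"translation": [0, 0, 0], "twist": 1, "hand": 0.3}, {"translation": [0, 0, 0], "twist": 1, "hand": 0.3}, {"translation": [0, 0, 0], "twist": 1, "hand": 0.3}, {"translation": [0, 0, 0], "twist": 0.35, "hand": 0.3}, {"translation": [0, 0, 0], "twist": 0, "hand": 0.3}]'

```text
time: 5.15
tool_pos: [0.5745, -0.0068, 0.1598]
tool_rot: [-0.0, 0.963, -0.269, -0.0]
contact_force: [1.0, 0.9, -0.4]
gripper_width: 0.352
grasp_force: 59.5
```

```bash
python3 - <<'E'
from h import *
s=state();print(s['tool_pos'],s['gripper_width'],s['contact_force'])
to([.485,-.181,.067],'A',np.radians(59))
im=grab_frame('side')
for m in regions_of('side','dropper_3_mid'):
    q=m['pixels'];r,c=np.nonzero(q);print(m['score'],c.min(),c.max(),r.min(),r.max())
u,v=proj('side',np.array(s['tool_pos']));print(u,v)
cv2.imwrite('pics/held.png',cv2.resize(im[60:300,200:360,::-1],None,fx=2.5,fy=2.5,interpolation=cv2.INTER_CUBIC))
E
```

```text
[ 0.57452231 -0.00677833  0.15982563] 0.3515940477507866 [ 1.01513288  0.92953599 -0.39728355]
A [ 0.137  1.954  0.898 -0.038] yawY -121.2 j6 1.97 -0.14
0.71 283 295 160 194
0.41 275 288 286 290
288.77235150568754 169.53910575514814
```

View pics/held.png

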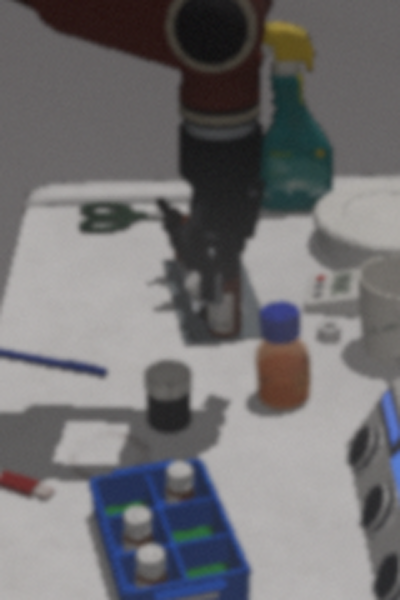

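Call:
apply_moves --targets '[{"translation": [0.027, 0.39, 0], "twist": 0, "hand": 0.3}, {"translation": [0.027, 0.39, 0], "twist": 0, "hand": 0.3}, {"translation": [0.027, 0.39, 0], "twist": 0, "hand": 0.3}, {"translation": [0.028, 0.39, 0], "twist": 0, "hand": 0.3}, {"translation": [0.028, 0.39, 0], "twist": 0, "hand": 0.3}, {"translation": [0, 0, 0.2], "twist": 0, "hand": 0.3}, {"translation": [0, 0, 0.2], "twist": 0, "hand": 0.3}, {"translation": [0, 0, 0.1], "twist": 0, "hand": 0.3}]'

```text
time: 6.05
tool_pos: [0.4841, -0.1806, 0.1077]
tool_rot: [-0.0, 0.963, -0.269, -0.001]
contact_force: [1.1, -0.4, -1.7]
gripper_width: 0.352
grasp_force: 59.7
```

```bash
python3 - <<'E'
from h import *
to([.485,-.181,.064],'A',np.radians(59))
im=grab_frame('top');cv2.imwrite('pics/top1.png',cv2.resize(im[150:290,270:430,::-1],None,fx=5,fy=4.2,interpolation=cv2.INTER_CUBIC))
E
```

```text
A [ 0.009 -0.002  0.407 -0.044] yawY -121.3 j6 1.61 -0.5
```

Base is about at rim height; lower slowly.

Call:
apply_moves --targets '[{"translation": [0, 0, 0.12], "twist": 0, "hand": 0.3}, {"translation": [0, 0, 0.12], "twist": 0, "hand": 0.3}, {"translation": [0, 0, 0.1], "twist": 0, "hand": 0.3}, {"translation": [0, 0, 0], "twist": 0, "hand": 0.3}, {"translation": [0, 0, 0.04], "twist": 0, "hand": 0.3}, {"translation": [0, 0, 0], "twist": 0, "hand": 0.3}]'

```text
time: 6.7
tool_pos: [0.4854, -0.1808, 0.0712]
tool_rot: [-0.0, 0.963, -0.269, -0.0]
contact_force: [-0.3, -0.2, -0.7]
gripper_width: 0.356
grasp_force: 59.7
```

Call:
apply_moves --targets '[{"translation": [0, 0, 0.02], "twist": 0, "hand": 0.3}, {"translation": [0, 0, 0], "twist": 0, "hand": 0.3}, {"translation": [0, 0, 0], "twist": 0, "hand": 0.3}]'

```text
time: 7.0
tool_pos: [0.4854, -0.1809, 0.0695]
tool_rot: [0.0, 0.963, -0.269, 0.0]
contact_force: [-0.1, 0.5, -0.5]
gripper_width: 0.354
grasp_force: 59.7
```

Call:
apply_moves --targets '[{"translation": [0, 0, 0.015], "twist": 0, "hand": 0.3}, {"translation": [0, 0, 0], "twist": 0, "hand": 0.3}, {"translation": [0, 0, 0], "twist": 0, "hand": 0.3}]'

```text
time: 7.3
tool_pos: [0.4853, -0.1808, 0.0678]
tool_rot: [-0.0, 0.963, -0.269, -0.0]
contact_force: [0.1, 0.3, -1.4]
gripper_width: 0.35
grasp_force: 59.7
```

Call:
apply_moves --targets '[{"translation": [0, 0, 0.015], "twist": 0, "hand": 0.3}, {"translation": [0, 0, 0], "twist": 0, "hand": 0.3}, {"translation": [0, 0, 0], "twist": 0, "hand": 0.3}]'

```text
time: 7.6
tool_pos: [0.4857, -0.1811, 0.0672]
tool_rot: [0.0, 0.963, -0.269, 0.0]
contact_force: [-1.7, 1.3, 5.4]
gripper_width: 0.353
grasp_force: 60.3
```

Call:
apply_moves --targets '[{"translation": [0, 0, 0.01], "twist": 0, "hand": 0.3}, {"translation": [0, 0, 0], "twist": 0, "hand": 0.3}, {"translation": [0, 0, 0], "twist": 0, "hand": 0.3}]'

```text
time: 7.9
tool_pos: [0.486, -0.1812, 0.0672]
tool_rot: [0.0, 0.963, -0.269, 0.0]
contact_force: [-3.9, 2.4, 10.8]
gripper_width: 0.352
grasp_force: 61.0
```

Call:
apply_moves --targets '[{"translation": [0, 0, -0.015], "twist": 0, "hand": 0.35}, {"translation": [0, 0, 0], "twist": 0, "hand": 0.42}, {"translation": [0, 0, 0], "twist": 0, "hand": 0.5}, {"translation": [0, 0, 0], "twist": 0, "hand": 0.55}, {"translation": [0, 0, -0.2], "twist": 0, "hand": 0.55}, {"translation": [0, 0, -0.4], "twist": 0, "hand": 0.55}, {"translation": [0, 0, -0.4], "twist": 0, "hand": 0.55}, {"translation": [0, 0, 0], "twist": 0, "hand": 0.55}]'

```text
time: 8.7
tool_pos: [0.4887, -0.1827, 0.1737]
tool_rot: [0.001, 0.963, -0.269, 0.006]
contact_force: [0.2, -1.0, 0.4]
gripper_width: 0.551
grasp_force: 0.0
```

```bash
python3 - <<'E'
from h import *
# nearer bottle 2 (rack middle), mean of top and side -> y -1.5mm
to([.544,.216,.15],'r2 pre',np.radians(98));to([.5445,.216,.071],'r2',np.radians(98))
to([.536,.2775,.071],'r1',np.radians(98))
im=grab_frame('side')
for m in regions_of('side','dropper_1_mid'):
    q=m['pixels'];r,c=np.nonzero(q);print(m['score'],c.min(),c.max(),r.min(),r.max(),c.mean(),r.mean())
for d in recognise('side','dropper_1_mid'):print(np.round(d['point'],4),d['score'])
cv2.imwrite('pics/s2.png',cv2.resize(im[120:310,220:340,::-1],None,fx=3.1,fy=3.1,interpolation=cv2.INTER_CUBIC))
E
```

```text
r2 pre [-1.595 -3.695  0.207 -6.848] yawY -121.2 j6 1.62 -0.5
r2 [-1.591 -3.698  0.997 -6.848] yawY -121.2 j6 1.62 -0.5
r1 [-1.982 -4.18   0.997 -6.848] yawY -121.2 j6 1.62 -0.5
0.55 265 282 150 168 273.83815028901734 159.4971098265896
[0.5405 0.2125 0.0712] 0.73
[ 0.5272 -0.2513  0.0215] 0.69
```

View pics/s2.png

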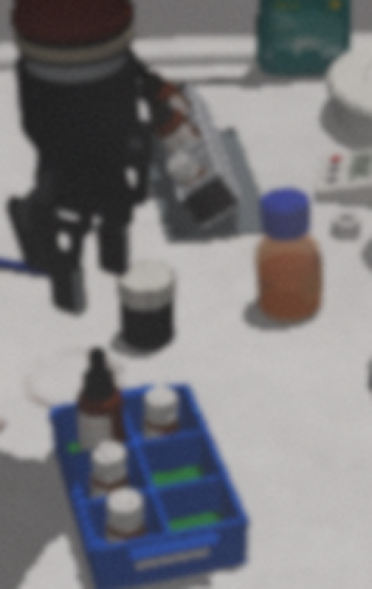

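Call:
apply_moves --targets '[{"translation": [0, 0, 0], "twist": -1, "hand": 0.58}, {"translation": [0, 0, 0], "twist": -1, "hand": 0.58}, {"translation": [0, 0, 0], "twist": -1, "hand": 0.58}, {"translation": [0, 0, 0], "twist": -1, "hand": 0.58}, {"translation": [0, 0, 0], "twist": -1, "hand": 0.58}, {"translation": [0, 0, 0], "twist": -1, "hand": 0.58}, {"translation": [0, 0, 0], "twist": -0.85, "hand": 0.58}]'

```text
time: 9.55
tool_pos: [0.484, -0.1802, 0.1641]
tool_rot: [-0.001, 0.997, 0.072, -0.002]
contact_force: [0.7, 0.8, -0.4]
gripper_width: 0.579
grasp_force: 0.0
```

Call:
apply_moves --targets '[{"translation": [0.12, -0.43, 0], "twist": 0, "hand": 0.58}, {"translation": [0.12, -0.43, 0], "twist": 0, "hand": 0.58}, {"translation": [0.12, -0.43, 0], "twist": 0, "hand": 0.58}, {"translation": [0.12, -0.43, 0], "twist": 0, "hand": 0.58}, {"translation": [0.12, -0.43, 0], "twist": 0, "hand": 0.58}, {"translation": [0.12, -0.43, 0], "twist": 0, "hand": 0.58}, {"translation": [0.12, -0.43, 0], "twist": 0, "hand": 0.58}, {"translation": [0.12, -0.43, 0], "twist": 0, "hand": 0.58}]'

```text
time: 10.35
tool_pos: [0.531, 0.1748, 0.1642]
tool_rot: [0.0, 0.998, 0.07, -0.002]
contact_force: [0.9, 0.1, -0.8]
gripper_width: 0.58
grasp_force: 0.0
```

Call:
apply_moves --targets '[{"translation": [0.12, -0.43, 0], "twist": 0, "hand": 0.58}, {"translation": [0, 0, 0], "twist": 0, "hand": 0.58}, {"translation": [0, 0, 0], "twist": 0, "hand": 0.58}]'

```text
time: 10.65
tool_pos: [0.537, 0.218, 0.1643]
tool_rot: [0.001, 0.997, 0.071, -0.002]
contact_force: [-0.0, 0.2, -0.6]
gripper_width: 0.581
grasp_force: 0.0
```

```bash
python3 - <<'E'
from h import *
to([.5435,.215,.071],'r2',np.radians(98))
im=grab_frame('side');to([.5435,.215,.071],'r2')
cv2.imwrite('pics/s3.png',cv2.resize(im[90:210,220:340,::-1],None,fx=5,fy=5,interpolation=cv2.INTER_CUBIC))
E
```

```text
r2 [0.06  0.039 0.903 0.023] yawY -81.9 j6 1.69 0.26
r2 [0.06  0.03  0.906] yawY -82.0 j6 1.69 0.26
```

View pics/s3.png

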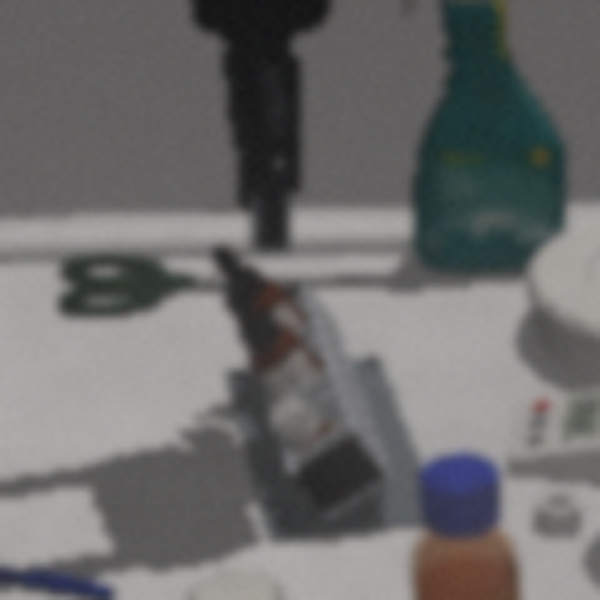

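Call:
apply_moves --targets '[{"translation": [0.06, 0.03, 0.1], "twist": 0, "hand": 0.58}, {"translation": [0, 0, 0.25], "twist": 0, "hand": 0.58}, {"translation": [0, 0, 0.25], "twist": 0, "hand": 0.58}, {"translation": [0, 0, 0.2], "twist": 0, "hand": 0.58}, {"translation": [0, 0, 0.1], "twist": 0, "hand": 0.58}, {"translation": [0, 0, 0], "twist": 0, "hand": 0.58}, {"translation": [0, 0, 0], "twist": 0, "hand": 0.58}]'

```text
time: 11.4
tool_pos: [0.5452, 0.2148, 0.0773]
tool_rot: [-0.0, 0.998, 0.069, 0.0]
contact_force: [0.3, 0.8, 0.6]
gripper_width: 0.579
grasp_force: 0.0
```

Call:
apply_moves --targets '[{"translation": [0, 0, 0], "twist": 0, "hand": 0.47}, {"translation": [0, 0, 0], "twist": 0, "hand": 0.43}, {"translation": [0, 0, 0], "twist": 0, "hand": 0.4}, {"translation": [0, 0, 0], "twist": 0, "hand": 0.37}, {"translation": [0, 0, 0], "twist": 0, "hand": 0.37}]'

```text
time: 11.9
tool_pos: [0.5453, 0.2168, 0.0785]
tool_rot: [-0.001, 0.998, 0.07, 0.001]
contact_force: [-2.3, 4.9, 5.3]
gripper_width: 0.373
grasp_force: 12.4
```

Call:
apply_moves --targets '[{"translation": [0, -0.01, 0], "twist": 0, "hand": 0.3}, {"translation": [0, 0, 0], "twist": 0, "hand": 0.3}, {"translation": [0, 0, 0], "twist": 0, "hand": 0.3}]'

```text
time: 12.2
tool_pos: [0.5454, 0.2171, 0.0787]
tool_rot: [-0.001, 0.998, 0.07, 0.001]
contact_force: [-1.7, 2.4, 6.8]
gripper_width: 0.356
grasp_force: 58.8
```

Call:
apply_moves --targets '[{"translation": [-0.05, 0, -0.08], "twist": 0, "hand": 0.3}, {"translation": [-0.08, 0, -0.13], "twist": 0, "hand": 0.3}, {"translation": [-0.08, 0, -0.13], "twist": 0, "hand": 0.3}, {"translation": [-0.08, 0, -0.13], "twist": 0, "hand": 0.3}, {"translation": [-0.05, 0, -0.3], "twist": 0, "hand": 0.3}, {"translation": [0, 0, -0.3], "twist": 0, "hand": 0.3}, {"translation": [0, 0, 0], "twist": 0, "hand": 0.3}]'

```text
time: 12.9
tool_pos: [0.5129, 0.2118, 0.1892]
tool_rot: [-0.0, 0.998, 0.07, 0.004]
contact_force: [-0.1, -0.1, 0.8]
gripper_width: 0.354
grasp_force: 59.4
```

```bash
python3 - <<'E'
from h import *
s=state();print(s['tool_pos'],s['gripper_width'])
th=.244;R=np.array([[np.cos(th),-np.sin(th)],[np.sin(th),np.cos(th)]])
for n,q in(('B',(.025,0)),('C',(.025,-.05))):print(n,np.array([.5215,-.2235])+R@q)
im=grab_frame('side');cv2.imwrite('pics/s4.png',cv2.resize(im[90:210,220:340,::-1],None,fx=5,fy=5,interpolation=cv2.INTER_CUBIC))
print(proj('side',np.array(s['tool_pos'])-[0,0,.003]))
E
```

```text
[0.5129362  0.21183308 0.18917946] 0.35407906729176675
B [ 0.54575948 -0.21746035]
C [ 0.55783879 -0.26597932]
[264.19878417 123.18508049]
```

View pics/s4.png

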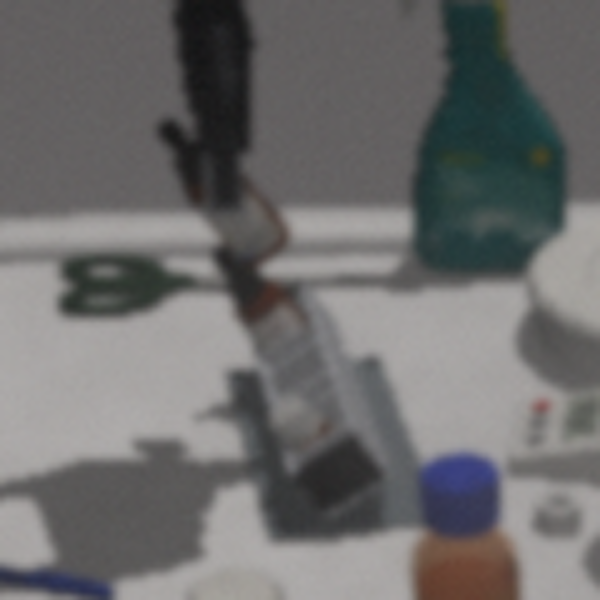

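Call:
apply_moves --targets '[{"translation": [0, 0, 0], "twist": 1, "hand": 0.3}, {"translation": [0, 0, 0], "twist": 1, "hand": 0.3}, {"translation": [0, 0, 0], "twist": 1, "hand": 0.3}, {"translation": [0, 0, 0], "twist": 1, "hand": 0.3}, {"translation": [0, 0, 0], "twist": 1, "hand": 0.3}, {"translation": [0, 0, 0], "twist": 1, "hand": 0.3}, {"translation": [0, 0, 0], "twist": 0.83, "hand": 0.3}]'

```text
time: 13.65
tool_pos: [0.5095, 0.2109, 0.1815]
tool_rot: [0.001, 0.963, -0.27, -0.002]
contact_force: [-1.0, 1.0, -0.9]
gripper_width: 0.353
grasp_force: 59.4
```

Call:
apply_moves --targets '[{"translation": [0.248, 0.39, 0], "twist": 0, "hand": 0.3}, {"translation": [0.248, 0.39, 0], "twist": 0, "hand": 0.3}, {"translation": [0.248, 0.39, 0], "twist": 0, "hand": 0.3}, {"translation": [0.248, 0.39, 0], "twist": 0, "hand": 0.3}, {"translation": [0.248, 0.39, 0], "twist": 0, "hand": 0.3}, {"translation": [0.248, 0.39, 0], "twist": 0, "hand": 0.3}, {"translation": [0.248, 0.39, 0], "twist": 0, "hand": 0.3}, {"translation": [0.248, 0.39, 0], "twist": 0, "hand": 0.3}]'

```text
time: 14.45
tool_pos: [0.5178, -0.1597, 0.1817]
tool_rot: [0.0, 0.963, -0.268, -0.002]
contact_force: [0.4, 0.5, 0.5]
gripper_width: 0.355
grasp_force: 59.4
```

Call:
apply_moves --targets '[{"translation": [0.2, 0.3, 0], "twist": 0, "hand": 0.3}, {"translation": [0, 0, 0], "twist": 0, "hand": 0.3}, {"translation": [0, 0, 0], "twist": 0, "hand": 0.3}]'

```text
time: 14.75
tool_pos: [0.5198, -0.1943, 0.1818]
tool_rot: [-0.0, 0.963, -0.269, -0.002]
contact_force: [0.1, -0.1, -0.1]
gripper_width: 0.351
grasp_force: 59.5
```

```bash
python3 - <<'E'
from h import *
s=state();print(s['gripper_width'],s['tool_pos'])
to([.5235,-.2041,.078],'B start',np.radians(59))
grab_frame('side')
for m in regions_of('side','dropper_2_mid'):
    r,c=np.nonzero(m['pixels']);print(m['score'],c.min(),c.max(),r.min(),r.max())
E
```

```text
0.35126077776128073 [ 0.51983027 -0.19426338  0.18184549]
B start [ 0.082  0.065  1.008 -0.039] yawY -121.2 j6 1.62 -0.49
```

Call:
apply_moves --targets '[{"translation": [0.082, 0.065, 0], "twist": 0, "hand": 0.3}, {"translation": [0, 0, 0.2], "twist": 0, "hand": 0.3}, {"translation": [0, 0, 0.2], "twist": 0, "hand": 0.3}, {"translation": [0, 0, 0.2], "twist": 0, "hand": 0.3}, {"translation": [0, 0, 0.15], "twist": 0, "hand": 0.3}, {"translation": [0, 0, 0], "twist": 0, "hand": 0.3}, {"translation": [0, 0, 0], "twist": 0, "hand": 0.3}]'

```text
time: 15.55
tool_pos: [0.5249, -0.2038, 0.109]
tool_rot: [0.0, 0.963, -0.268, -0.0]
contact_force: [-0.8, -0.3, -0.5]
gripper_width: 0.349
grasp_force: 59.5
```

Call:
apply_moves --targets '[{"translation": [0, 0, 0.08], "twist": 0, "hand": 0.3}, {"translation": [0, 0, 0.08], "twist": 0, "hand": 0.3}, {"translation": [0, 0, 0], "twist": 0, "hand": 0.3}, {"translation": [0, 0, 0], "twist": 0, "hand": 0.3}]'

```text
time: 15.95
tool_pos: [0.5246, -0.2039, 0.0926]
tool_rot: [-0.0, 0.963, -0.268, -0.0]
contact_force: [0.1, -0.4, -0.3]
gripper_width: 0.353
grasp_force: 59.5
```

Call:
apply_moves --targets '[{"translation": [0, 0, 0.05], "twist": 0, "hand": 0.3}, {"translation": [0, 0, 0.05], "twist": 0, "hand": 0.3}, {"translation": [0, 0, 0], "twist": 0, "hand": 0.3}, {"translation": [0, 0, 0], "twist": 0, "hand": 0.3}]'

```text
time: 16.35
tool_pos: [0.5246, -0.2038, 0.0825]
tool_rot: [-0.0, 0.963, -0.268, -0.0]
contact_force: [-0.3, -0.1, -0.7]
gripper_width: 0.352
grasp_force: 59.5
```

Call:
apply_moves --targets '[{"translation": [0.04, 0, 0], "twist": 0, "hand": 0.3}, {"translation": [0.04, 0, 0], "twist": 0, "hand": 0.3}, {"translation": [0.03, 0, 0], "twist": 0, "hand": 0.3}, {"translation": [0, 0, 0], "twist": 0, "hand": 0.3}]'

```text
time: 16.75
tool_pos: [0.5329, -0.2097, 0.0822]
tool_rot: [0.0, 0.963, -0.268, -0.002]
contact_force: [-4.0, -0.9, 1.8]
gripper_width: 0.35
grasp_force: 59.4
```

Call:
apply_moves --targets '[{"translation": [0.04, 0, 0], "twist": 0, "hand": 0.3}, {"translation": [0.04, 0, 0], "twist": 0, "hand": 0.3}, {"translation": [0, 0, 0], "twist": 0, "hand": 0.3}]'

```text
time: 17.05
tool_pos: [0.5357, -0.2133, 0.0805]
tool_rot: [0.001, 0.963, -0.268, -0.008]
contact_force: [-15.6, -0.9, 2.9]
gripper_width: 0.351
grasp_force: 59.3
```

Call:
apply_moves --targets '[{"translation": [0.03, 0, 0], "twist": 0, "hand": 0.3}, {"translation": [0.03, 0, 0], "twist": 0, "hand": 0.3}, {"translation": [0, 0, 0], "twist": 0, "hand": 0.3}]'

```text
time: 17.35
tool_pos: [0.5417, -0.2156, 0.0812]
tool_rot: [-0.0, 0.963, -0.268, -0.007]
contact_force: [-14.7, 3.0, 6.1]
gripper_width: 0.354
grasp_force: 59.2
```

Call:
apply_moves --targets '[{"translation": [0.03, 0, 0], "twist": 0, "hand": 0.3}, {"translation": [0.03, 0, 0], "twist": 0, "hand": 0.3}, {"translation": [0, 0, 0], "twist": 0, "hand": 0.3}]'

```text
time: 17.65
tool_pos: [0.5478, -0.2189, 0.0816]
tool_rot: [-0.0, 0.963, -0.268, -0.006]
contact_force: [-12.8, 2.6, 5.7]
gripper_width: 0.355
grasp_force: 59.7
```

Call:
apply_moves --targets '[{"translation": [0.03, 0, 0], "twist": 0, "hand": 0.3}, {"translation": [0.02, 0, 0], "twist": 0, "hand": 0.3}, {"translation": [0, 0, 0], "twist": 0, "hand": 0.3}]'

```text
time: 17.95
tool_pos: [0.5526, -0.2216, 0.082]
tool_rot: [-0.0, 0.963, -0.268, -0.005]
contact_force: [-12.0, 4.1, 6.3]
gripper_width: 0.356
grasp_force: 59.1
```

```bash
python3 - <<'E'
from h import *
im=grab_frame('side');cv2.imwrite('pics/s5.png',cv2.resize(im[190:310,220:340,::-1],None,fx=5,fy=5,interpolation=cv2.INTER_CUBIC))
for m in regions_of('side','dropper_2_mid'):
    r,c=np.nonzero(m['pixels']);print(m['score'],c.min(),c.max(),r.min(),r.max(),len(r))
    if r.max()>225:
        for y in range(r.min(),r.max()+1,3):
            k=c[r==y]
            if len(k):print(y,k.min(),k.max(),end='; ')
to([.5458,-.2175,.07],'cell centre')
E
```

```text
cell centre [-0.078  0.     0.09 ] yawY -121.1 j6 1.61 -0.51
```

Call:
apply_moves --targets '[{"translation": [0.02, 0, 0], "twist": 0, "hand": 0.3}, {"translation": [0, 0, 0], "twist": 0, "hand": 0.3}]'

```text
time: 18.25
tool_pos: [0.5541, -0.2225, 0.082]
tool_rot: [-0.0, 0.963, -0.268, -0.005]
contact_force: [-11.9, 4.1, 6.5]
gripper_width: 0.349
grasp_force: 59.0
```

Call:
apply_moves --targets '[{"translation": [-0.05, 0, 0], "twist": 0, "hand": 0.3}, {"translation": [-0.05, 0, 0], "twist": 0, "hand": 0.3}, {"translation": [0, 0, 0.05], "twist": 0, "hand": 0.3}, {"translation": [0, 0, 0], "twist": 0, "hand": 0.3}, {"translation": [0, 0, 0], "twist": 0, "hand": 0.3}]'

```text
time: 18.75
tool_pos: [0.549, -0.2185, 0.0778]
tool_rot: [-0.0, 0.963, -0.268, 0.0]
contact_force: [0.4, 0.0, -0.6]
gripper_width: 0.346
grasp_force: 59.9
```

```bash
python3 - <<'E'
from h import *
im=grab_frame('side');cv2.imwrite('pics/s6.png',cv2.resize(im[190:310,220:340,::-1],None,fx=5,fy=5,interpolation=cv2.INTER_CUBIC))
to([.5458,-.2175,.066],'cell centre')
E
```

```text
cell centre [-0.033  0.008  0.09 ] yawY -121.1 j6 1.61 -0.5
```

View pics/s6.png

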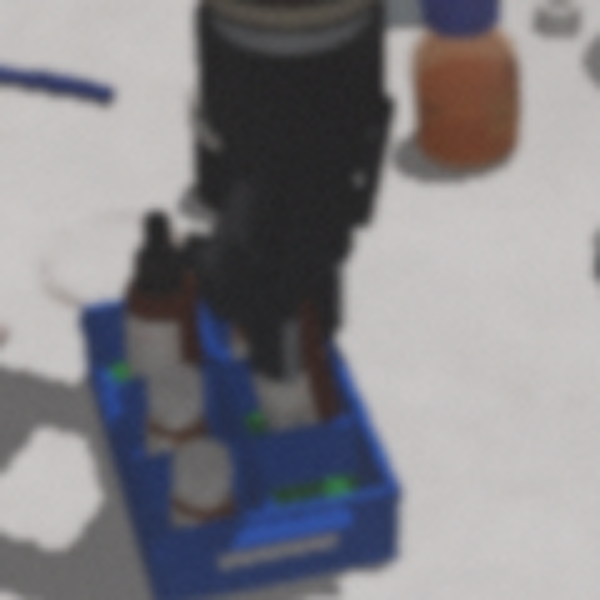

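Call:
apply_moves --targets '[{"translation": [-0.02, 0, 0.06], "twist": 0, "hand": 0.3}, {"translation": [0, 0, 0], "twist": 0, "hand": 0.3}, {"translation": [0, 0, 0], "twist": 0, "hand": 0.3}]'

```text
time: 19.1
tool_pos: [0.5467, -0.2172, 0.0713]
tool_rot: [-0.0, 0.963, -0.268, -0.0]
contact_force: [-0.8, -0.3, -0.7]
gripper_width: 0.35
grasp_force: 59.8
```

Call:
apply_moves --targets '[{"translation": [0, 0, 0.025], "twist": 0, "hand": 0.3}, {"translation": [0, 0, 0], "twist": 0, "hand": 0.3}, {"translation": [0, 0, 0], "twist": 0, "hand": 0.3}]'

```text
time: 19.4
tool_pos: [0.5473, -0.2175, 0.0697]
tool_rot: [0.0, 0.963, -0.268, 0.0]
contact_force: [1.2, -0.8, 1.0]
gripper_width: 0.35
grasp_force: 60.0
```

Call:
apply_moves --targets '[{"translation": [0, 0, 0.02], "twist": 0, "hand": 0.3}, {"translation": [0, 0, 0], "twist": 0, "hand": 0.3}, {"translation": [0, 0, 0], "twist": 0, "hand": 0.3}]'

```text
time: 19.7
tool_pos: [0.548, -0.218, 0.0693]
tool_rot: [0.0, 0.963, -0.268, 0.001]
contact_force: [-1.1, 0.3, 7.9]
gripper_width: 0.355
grasp_force: 60.8
```

Call:
apply_moves --targets '[{"translation": [0, 0, 0.02], "twist": 0, "hand": 0.3}, {"translation": [0, 0, 0], "twist": 0, "hand": 0.3}, {"translation": [0, 0, 0], "twist": 0, "hand": 0.3}]'

```text
time: 20.0
tool_pos: [0.5487, -0.2184, 0.0691]
tool_rot: [0.001, 0.963, -0.268, 0.002]
contact_force: [-3.7, 1.2, 14.6]
gripper_width: 0.351
grasp_force: 61.5
```

Flat, stiff contact. Back off the overpress, release slowly, rise.

Call:
apply_moves --targets '[{"translation": [0, 0, -0.04], "twist": 0, "hand": 0.34}, {"translation": [0, 0, 0], "twist": 0, "hand": 0.38}, {"translation": [0, 0, 0], "twist": 0, "hand": 0.44}, {"translation": [0, 0, 0], "twist": 0, "hand": 0.5}, {"translation": [0, 0, 0], "twist": 0, "hand": 0.55}, {"translation": [0, 0, -0.2], "twist": 0, "hand": 0.55}, {"translation": [0, 0, -0.4], "twist": 0, "hand": 0.55}, {"translation": [0, 0, -0.4], "twist": 0, "hand": 0.55}]'

```text
time: 20.8
tool_pos: [0.546, -0.2169, 0.1688]
tool_rot: [-0.0, 0.963, -0.268, -0.002]
contact_force: [1.5, -0.2, 0.2]
gripper_width: 0.547
grasp_force: 0.0
```

Call:
apply_moves --targets '[{"translation": [0, 0, 0], "twist": -1, "hand": 0.58}, {"translation": [0, 0, 0], "twist": -1, "hand": 0.58}, {"translation": [0, 0, 0], "twist": -1, "hand": 0.58}, {"translation": [0, 0, 0], "twist": -1, "hand": 0.58}, {"translation": [0, 0, 0], "twist": -1, "hand": 0.58}, {"translation": [0, 0, 0], "twist": -1, "hand": 0.58}, {"translation": [0, 0, 0], "twist": -0.82, "hand": 0.58}]'

```text
time: 21.5
tool_pos: [0.5468, -0.2173, 0.1689]
tool_rot: [-0.0, 0.997, 0.071, -0.0]
contact_force: [-0.6, -0.5, -0.1]
gripper_width: 0.579
grasp_force: 0.0
```

```bash
python3 - <<'E'
from h import *
to([.535,.278,.15],'r1',np.radians(98))
for c in('side','top'):
  grab_frame(c)
  for d in recognise(c,'dropper_1_mid'):print(c,np.round(d['point'],4),round(d['score'],2))
  for m in regions_of(c,'dropper_1_mid'):
    r,k=np.nonzero(m['pixels']);print(round(m['score'],2),k.min(),k.max(),r.min(),r.max(),[ (int(y),int(k[r==y].min()),int(k[r==y].max())) for y in range(r.min(),r.max()+1,5) if (r==y).any()])
E
```

```text
r1 [ 0.587 -4.919  0.159  0.029] yawY -81.8 j6 0.92 -0.5
side [ 0.5279 -0.1816  0.0509] 0.7
side [ 0.5538 -0.2316  0.062 ] 0.57
0.69 272 287 243 275 [(243, 278, 280), (248, 277, 282), (253, 274, 284), (258, 273, 286), (263, 272, 287), (268, 272, 287), (273, 272, 286)]
top [ 0.4925 -0.1674  0.0534] 0.7
```

Call:
apply_moves --targets '[{"translation": [0.05, -0.41, 0], "twist": 0, "hand": 0.58}, {"translation": [0.05, -0.41, 0], "twist": 0, "hand": 0.58}, {"translation": [0.05, -0.41, 0], "twist": 0, "hand": 0.58}, {"translation": [0.05, -0.41, 0], "twist": 0, "hand": 0.58}, {"translation": [0.05, -0.41, 0], "twist": 0, "hand": 0.58}, {"translation": [0.05, -0.41, 0], "twist": 0, "hand": 0.58}, {"translation": [0.05, -0.41, 0], "twist": 0, "hand": 0.58}, {"translation": [0.05, -0.41, 0], "twist": 0, "hand": 0.58}]'

```text
time: 22.6
tool_pos: [0.541, 0.1147, 0.1695]
tool_rot: [-0.0, 0.998, 0.069, 0.0]
contact_force: [0.5, -0.0, -0.4]
gripper_width: 0.578
grasp_force: 0.0
```

Call:
apply_moves --targets '[{"translation": [0.05, -0.41, 0], "twist": 0, "hand": 0.58}, {"translation": [0.05, -0.41, 0], "twist": 0, "hand": 0.58}, {"translation": [0.05, -0.41, 0], "twist": 0, "hand": 0.58}, {"translation": [0.05, -0.41, 0], "twist": 0, "hand": 0.58}, {"translation": [0, 0, 0], "twist": 0, "hand": 0.58}, {"translation": [0, 0, 0], "twist": 0, "hand": 0.58}]'

```text
time: 23.2
tool_pos: [0.538, 0.2789, 0.1691]
tool_rot: [0.0, 0.998, 0.07, -0.0]
contact_force: [0.2, 0.0, -0.3]
gripper_width: 0.583
grasp_force: 0.0
```

```bash
python3 - <<'E'
from h import *
to([.5368,.2784,.075],'r1',np.radians(98))
E
```

```text
r1 [-0.013  0.003  0.911  0.005] yawY -82.0 j6 1.79 0.36
```

Call:
apply_moves --targets '[{"translation": [-0.01, 0, 0.1], "twist": 0, "hand": 0.58}, {"translation": [0, 0, 0.25], "twist": 0, "hand": 0.58}, {"translation": [0, 0, 0.25], "twist": 0, "hand": 0.58}, {"translation": [0, 0, 0.2], "twist": 0, "hand": 0.58}, {"translation": [0, 0, 0.11], "twist": 0, "hand": 0.58}, {"translation": [0, 0, 0], "twist": 0, "hand": 0.58}, {"translation": [0, 0, 0], "twist": 0, "hand": 0.58}]'

```text
time: 23.9
tool_pos: [0.5378, 0.2776, 0.0788]
tool_rot: [-0.0, 0.998, 0.069, 0.0]
contact_force: [0.5, -0.2, 0.9]
gripper_width: 0.583
grasp_force: 0.0
```

Call:
apply_moves --targets '[{"translation": [0, 0, 0], "twist": 0, "hand": 0.47}, {"translation": [0, 0, 0], "twist": 0, "hand": 0.43}, {"translation": [0, 0, 0], "twist": 0, "hand": 0.4}, {"translation": [0, 0, 0], "twist": 0, "hand": 0.37}, {"translation": [0, 0, 0], "twist": 0, "hand": 0.3}, {"translation": [0, 0, 0], "twist": 0, "hand": 0.3}, {"translation": [0, 0, 0], "twist": 0, "hand": 0.3}]'

```text
time: 24.6
tool_pos: [0.5381, 0.2788, 0.0798]
tool_rot: [-0.001, 0.998, 0.069, 0.001]
contact_force: [-1.6, 1.5, 6.1]
gripper_width: 0.352
grasp_force: 58.8
```

Call:
apply_moves --targets '[{"translation": [-0.05, 0, -0.08], "twist": 0, "hand": 0.3}, {"translation": [-0.08, 0, -0.13], "twist": 0, "hand": 0.3}, {"translation": [-0.08, 0, -0.13], "twist": 0, "hand": 0.3}, {"translation": [-0.08, 0, -0.13], "twist": 0, "hand": 0.3}, {"translation": [-0.05, 0, -0.3], "twist": 0, "hand": 0.3}, {"translation": [0, 0, -0.4], "twist": 0, "hand": 0.3}, {"translation": [0, 0, 0], "twist": 0, "hand": 0.3}]'

```text
time: 25.3
tool_pos: [0.506, 0.2742, 0.202]
tool_rot: [-0.001, 0.998, 0.069, 0.005]
contact_force: [0.7, 0.0, 0.1]
gripper_width: 0.349
grasp_force: 59.3
```

Call:
apply_moves --targets '[{"translation": [0, 0, 0], "twist": 1, "hand": 0.3}, {"translation": [0, 0, 0], "twist": 1, "hand": 0.3}, {"translation": [0, 0, 0], "twist": 1, "hand": 0.3}, {"translation": [0, 0, 0], "twist": 1, "hand": 0.3}, {"translation": [0, 0, 0], "twist": 1, "hand": 0.3}, {"translation": [0, 0, 0], "twist": 1, "hand": 0.3}, {"translation": [0, 0, 0], "twist": 0.83, "hand": 0.3}]'

```text
time: 26.0
tool_pos: [0.5026, 0.2728, 0.1939]
tool_rot: [0.001, 0.963, -0.271, -0.001]
contact_force: [0.0, -0.6, -0.9]
gripper_width: 0.35
grasp_force: 59.3
```

Call:
apply_moves --targets '[{"translation": [0.245, 0.36, 0], "twist": 0, "hand": 0.3}, {"translation": [0.245, 0.36, 0], "twist": 0, "hand": 0.3}, {"translation": [0.245, 0.36, 0], "twist": 0, "hand": 0.3}, {"translation": [0.245, 0.36, 0], "twist": 0, "hand": 0.3}, {"translation": [0.245, 0.36, 0], "twist": 0, "hand": 0.3}, {"translation": [0.245, 0.36, 0], "twist": 0, "hand": 0.3}, {"translation": [0.245, 0.36, 0], "twist": 0, "hand": 0.3}, {"translation": [0.245, 0.36, 0], "twist": 0, "hand": 0.3}]'

```text
time: 26.8
tool_pos: [0.5209, -0.0761, 0.1942]
tool_rot: [0.0, 0.963, -0.269, -0.001]
contact_force: [1.0, -0.7, -0.7]
gripper_width: 0.354
grasp_force: 59.4
```

Call:
apply_moves --targets '[{"translation": [0.245, 0.36, 0], "twist": 0, "hand": 0.3}, {"translation": [0.245, 0.36, 0], "twist": 0, "hand": 0.3}, {"translation": [0.245, 0.36, 0], "twist": 0, "hand": 0.3}, {"translation": [0.245, 0.36, 0], "twist": 0, "hand": 0.3}, {"translation": [0, 0, 0], "twist": 0, "hand": 0.3}, {"translation": [0, 0, 0], "twist": 0, "hand": 0.3}]'

```text
time: 27.4
tool_pos: [0.5305, -0.2488, 0.194]
tool_rot: [-0.0, 0.963, -0.27, -0.001]
contact_force: [-0.2, 0.1, -0.2]
gripper_width: 0.353
grasp_force: 59.5
```

```bash
python3 - <<'E'
from h import *
s=state();print(s['gripper_width'],s['tool_pos'])
to([.5355,-.2526,.079],'C start',np.radians(59))
E
```

```text
0.3530260161192213 [ 0.53045876 -0.24875197  0.19401396]
C start [ 0.063  0.007  1.12  -0.051] yawY -121.3 j6 1.55 -0.57
```

Call:
apply_moves --targets '[{"translation": [0, 0, 0], "twist": -1, "hand": 0.3}, {"translation": [0, 0, 0], "twist": -1, "hand": 0.3}, {"translation": [0, 0, 0], "twist": -1, "hand": 0.3}, {"translation": [0, 0, 0], "twist": -1, "hand": 0.3}, {"translation": [0, 0, 0], "twist": -1, "hand": 0.3}, {"translation": [0, 0, 0], "twist": -1, "hand": 0.3}, {"translation": [0, 0, 0], "twist": -1, "hand": 0.3}, {"translation": [0, 0, 0], "twist": -0.87, "hand": 0.3}]'

```text
time: 28.2
tool_pos: [0.5311, -0.2464, 0.1946]
tool_rot: [-0.001, 0.992, 0.124, -0.001]
contact_force: [-0.4, 0.4, -1.2]
gripper_width: 0.351
grasp_force: 59.5
```

```bash
python3 - <<'E'
from h import *
to([.4208,-.2743,.068],'W start',np.radians(104))
E
```

```text
W start [-1.138e+00 -1.000e-03  1.236e+00  4.400e-02] yawY -75.8 j6 0.76 -0.56
```

Call:
apply_moves --targets '[{"translation": [-0.38, 0, 0], "twist": 0, "hand": 0.3}, {"translation": [-0.38, 0, 0], "twist": 0, "hand": 0.3}, {"translation": [-0.38, 0, 0], "twist": 0, "hand": 0.3}, {"translation": [0, 0, 0.3], "twist": 0, "hand": 0.3}, {"translation": [0, 0, 0.3], "twist": 0, "hand": 0.3}, {"translation": [0, 0, 0.3], "twist": 0, "hand": 0.3}, {"translation": [0, 0, 0.2], "twist": 0, "hand": 0.3}, {"translation": [0, 0, 0], "twist": 0, "hand": 0.3}]'

```text
time: 29.0
tool_pos: [0.4185, -0.2722, 0.0812]
tool_rot: [-0.003, 0.993, 0.122, -0.003]
contact_force: [-1.1, 0.2, -1.7]
gripper_width: 0.352
grasp_force: 59.5
```

Call:
apply_moves --targets '[{"translation": [0, 0, 0], "twist": 0, "hand": 0.3}, {"translation": [0, 0, 0.1], "twist": 0, "hand": 0.3}, {"translation": [0, 0, 0], "twist": 0, "hand": 0.3}, {"translation": [0, 0, 0], "twist": 0, "hand": 0.3}]'

```text
time: 29.4
tool_pos: [0.4211, -0.2759, 0.0758]
tool_rot: [0.0, 0.993, 0.121, 0.0]
contact_force: [0.4, 0.2, -0.5]
gripper_width: 0.35
grasp_force: 59.5
```

```bash
python3 - <<'E'
from h import *
c=np.array([.5215,-.2235]);X=np.array([np.cos(.244),np.sin(.244)]);s=state();print(s['tool_pos'],s['contact_force'],'crate x of grip',(np.array(s['tool_pos'])[:2]-c)@X)
E
```

```text
[ 0.42111071 -0.27592565  0.07578212] [ 0.44291187  0.20762036 -0.48534991] crate x of grip -0.11008100511597206
```

Call:
apply_moves --targets '[{"translation": [0.04, 0, 0.02], "twist": 0, "hand": 0.3}, {"translation": [0.04, 0, 0], "twist": 0, "hand": 0.3}, {"translation": [0.04, 0, 0], "twist": 0, "hand": 0.3}, {"translation": [0.04, 0, 0], "twist": 0, "hand": 0.3}, {"translation": [0.04, 0, 0], "twist": 0, "hand": 0.3}, {"translation": [0, 0, 0], "twist": 0, "hand": 0.3}]'

```text
time: 30.0
tool_pos: [0.4408, -0.271, 0.0734]
tool_rot: [0.0, 0.993, 0.121, 0.0]
contact_force: [0.0, 1.9, -0.3]
gripper_width: 0.351
grasp_force: 59.5
```

Call:
apply_moves --targets '[{"translation": [0.03, 0, 0], "twist": 0, "hand": 0.3}, {"translation": [0.03, 0, 0], "twist": 0, "hand": 0.3}, {"translation": [0.03, 0, 0], "twist": 0, "hand": 0.3}, {"translation": [0, 0, 0], "twist": 0, "hand": 0.3}]'

```text
time: 30.4
tool_pos: [0.444, -0.2705, 0.0738]
tool_rot: [0.0, 0.992, 0.122, -0.008]
contact_force: [-23.5, -4.5, 14.6]
gripper_width: 0.353
grasp_force: 61.2
```

Call:
apply_moves --targets '[{"translation": [0.03, 0, 0], "twist": 0, "hand": 0.3}, {"translation": [0.03, 0, 0], "twist": 0, "hand": 0.3}, {"translation": [0, 0, 0], "twist": 0, "hand": 0.3}]'

```text
time: 30.7
tool_pos: [0.4519, -0.2692, 0.0732]
tool_rot: [0.001, 0.993, 0.121, -0.004]
contact_force: [-10.8, -6.4, 1.0]
gripper_width: 0.355
grasp_force: 59.5
```

Call:
apply_moves --targets '[{"translation": [0.03, 0, 0], "twist": 0, "hand": 0.3}, {"translation": [0.03, 0, 0], "twist": 0, "hand": 0.3}, {"translation": [0, 0, 0], "twist": 0, "hand": 0.3}]'

```text
time: 31.0
tool_pos: [0.4583, -0.2676, 0.0736]
tool_rot: [0.001, 0.993, 0.122, -0.004]
contact_force: [-10.4, -4.3, 5.6]
gripper_width: 0.351
grasp_force: 59.1
```

Call:
apply_moves --targets '[{"translation": [0.03, 0, 0], "twist": 0, "hand": 0.3}, {"translation": [0.02, 0, 0], "twist": 0, "hand": 0.3}, {"translation": [0, 0, 0], "twist": 0, "hand": 0.3}]'

```text
time: 31.3
tool_pos: [0.4632, -0.2662, 0.0736]
tool_rot: [0.001, 0.993, 0.122, -0.004]
contact_force: [-10.4, -3.7, 5.2]
gripper_width: 0.349
grasp_force: 58.9
```

```bash
python3 - <<'E'
from h import *
c=np.array([.5215,-.2235]);X=np.array([np.cos(.244),np.sin(.244)]);s=state();print(s['tool_pos'],s['contact_force'],'crate x of grip',(np.array(s['tool_pos'])[:2]-c)@X)
grab_frame('side')
for m in regions_of('side','dropper_1_mid'):
    r,k=np.nonzero(m['pixels']);print(round(m['score'],2),k.min(),k.max(),r.min(),r.max(),[ (int(y),int(k[r==y].min()),int(k[r==y].max())) for y in range(r.min(),r.max()+1,3) if (r==y).any()])
E
```

```text
[ 0.46323853 -0.26619191  0.07360515] [-10.42888577  -3.74544995   5.19623353] crate x of grip -0.0668495053489819
0.77 272 287 244 275 [(244, 279, 279), (247, 277, 281), (250, 276, 282), (253, 275, 284), (256, 274, 285), (259, 273, 286), (262, 272, 287), (265, 272, 287), (268, 273, 287), (271, 273, 287), (274, 273, 284)]
```

Call:
apply_moves --targets '[{"translation": [-0.1, 0, 0], "twist": 0, "hand": 0.3}, {"translation": [-0.05, 0, -0.2], "twist": 0, "hand": 0.3}, {"translation": [0, 0, -0.35], "twist": 0, "hand": 0.3}, {"translation": [0, 0, -0.35], "twist": 0, "hand": 0.3}, {"translation": [0, 0, -0.35], "twist": 0, "hand": 0.3}, {"translation": [0, 0, 0], "twist": 1, "hand": 0.3}, {"translation": [0, 0, 0], "twist": 1, "hand": 0.3}, {"translation": [0, 0, 0], "twist": 1, "hand": 0.3}]'

```text
time: 32.2
tool_pos: [0.451, -0.2683, 0.1987]
tool_rot: [0.0, 1.0, -0.031, 0.001]
contact_force: [0.2, 0.7, -1.6]
gripper_width: 0.351
grasp_force: 60.0
```

Call:
apply_moves --targets '[{"translation": [0, 0, 0], "twist": 1, "hand": 0.3}, {"translation": [0, 0, 0], "twist": 1, "hand": 0.3}, {"translation": [0, 0, 0], "twist": 1, "hand": 0.3}, {"translation": [0, 0, 0], "twist": 1, "hand": 0.3}, {"translation": [0, 0, 0], "twist": 0.87, "hand": 0.3}, {"translation": [0, 0, 0], "twist": 0, "hand": 0.3}]'

```text
time: 32.8
tool_pos: [0.4509, -0.2682, 0.1981]
tool_rot: [-0.0, 0.963, -0.269, 0.0]
contact_force: [0.4, -0.7, -0.8]
gripper_width: 0.345
grasp_force: 59.9
```

```bash
python3 - <<'E'
from h import *
s=state();print(s['gripper_width'],s['tool_pos'])
to([.5585,-.2665,.068],'C',np.radians(59))
E
```

```text
0.3453307740617099 [ 0.45085531 -0.26823593  0.19813492]
C [ 0.912 -0.572  1.271 -0.031] yawY -121.2 j6 1.44 -0.68
```

Call:
apply_moves --targets '[{"translation": [0.304, -0.19, 0], "twist": 0, "hand": 0.3}, {"translation": [0.304, -0.19, 0], "twist": 0, "hand": 0.3}, {"translation": [0.304, -0.19, 0], "twist": 0, "hand": 0.3}, {"translation": [0, 0, 0.25], "twist": 0, "hand": 0.3}, {"translation": [0, 0, 0.25], "twist": 0, "hand": 0.3}, {"translation": [0, 0, 0.25], "twist": 0, "hand": 0.3}, {"translation": [0, 0, 0], "twist": 0, "hand": 0.3}, {"translation": [0, 0, 0], "twist": 0, "hand": 0.3}]'

```text
time: 33.6
tool_pos: [0.5583, -0.2667, 0.1232]
tool_rot: [-0.0, 0.963, -0.268, -0.0]
contact_force: [0.8, -0.1, -1.0]
gripper_width: 0.346
grasp_force: 60.0
```

```bash
python3 - <<'E'
from h import *
to([.5585,-.2665,.067],'C',np.radians(59))
im=grab_frame('side').astype(int)
# brown columns of the held bottle: reddish pixels near its projection
for z in(.045,.055,.065,.075,.085):
    u,v=proj('side',[.5585,-.2665-.0165*.8,z]);row=im[int(round(v)),int(u)-20:int(u)+21];print(round(u),round(v),''.join('R' if r>1.5*b and r>45 else 'B' if b>1.4*r else 'W' if r>110 else '.' for r,g,b in row))
E
```

```text
C [ 0.001 -0.003  0.532 -0.022] yawY -121.1 j6 1.55 -0.57
285 284 .BBBBBBBBBBBBBBBBBBBBBBBBBBBBBBBBBWWWWWWW
285 280 .BBBBBBBBBBBBBBBBBBBBBBBBBBBBBBBWWWWWWWWW
285 276 BBBBBBBBBBBBBB.............BBBBWWWWWWWWWW
285 273 BBBBBBB.......................WWWWWWWWWWW
285 269 BBBBBBBB........WWW.........WWWWWWWWWWWWW
```

Call:
apply_moves --targets '[{"translation": [0, 0, 0.15], "twist": 0, "hand": 0.3}, {"translation": [0, 0, 0.15], "twist": 0, "hand": 0.3}, {"translation": [0, 0, 0.1], "twist": 0, "hand": 0.3}, {"translation": [0, 0, 0.06], "twist": 0, "hand": 0.3}, {"translation": [0, 0, 0], "twist": 0, "hand": 0.3}, {"translation": [0, 0, 0], "twist": 0, "hand": 0.3}]'

```text
time: 34.25
tool_pos: [0.5586, -0.2669, 0.0772]
tool_rot: [-0.0, 0.963, -0.269, -0.0]
contact_force: [0.5, -0.1, -1.1]
gripper_width: 0.347
grasp_force: 59.9
```

Call:
apply_moves --targets '[{"translation": [0, 0, 0.04], "twist": 0, "hand": 0.3}, {"translation": [0, 0, 0], "twist": 0, "hand": 0.3}, {"translation": [0, 0, 0], "twist": 0, "hand": 0.3}]'

```text
time: 34.55
tool_pos: [0.5586, -0.2669, 0.0735]
tool_rot: [0.0, 0.963, -0.269, 0.0]
contact_force: [0.6, -1.8, -1.0]
gripper_width: 0.349
grasp_force: 59.9
```

Call:
apply_moves --targets '[{"translation": [0, 0, 0.03], "twist": 0, "hand": 0.3}, {"translation": [0, 0, 0], "twist": 0, "hand": 0.3}, {"translation": [0, 0, 0], "twist": 0, "hand": 0.3}]'

```text
time: 34.85
tool_pos: [0.559, -0.2671, 0.071]
tool_rot: [0.0, 0.963, -0.269, 0.001]
contact_force: [-0.1, -0.4, 2.4]
gripper_width: 0.352
grasp_force: 60.2
```

Call:
apply_moves --targets '[{"translation": [0, 0, 0.02], "twist": 0, "hand": 0.3}, {"translation": [0, 0, 0], "twist": 0, "hand": 0.3}, {"translation": [0, 0, 0], "twist": 0, "hand": 0.3}]'

```text
time: 35.15
tool_pos: [0.5597, -0.2676, 0.0706]
tool_rot: [0.0, 0.963, -0.269, 0.001]
contact_force: [-0.7, 1.0, 8.3]
gripper_width: 0.349
grasp_force: 60.9
```

Call:
apply_moves --targets '[{"translation": [0, 0, 0.02], "twist": 0, "hand": 0.3}, {"translation": [0, 0, 0], "twist": 0, "hand": 0.3}, {"translation": [0, 0, 0], "twist": 0, "hand": 0.3}]'

```text
time: 35.45
tool_pos: [0.5605, -0.2681, 0.0704]
tool_rot: [0.001, 0.963, -0.269, 0.002]
contact_force: [-1.9, 0.9, 14.7]
gripper_width: 0.348
grasp_force: 61.5
```

Call:
apply_moves --targets '[{"translation": [0, 0, -0.04], "twist": 0, "hand": 0.34}, {"translation": [0, 0, 0], "twist": 0, "hand": 0.38}, {"translation": [0, 0, 0], "twist": 0, "hand": 0.43}, {"translation": [0, 0, 0], "twist": 0, "hand": 0.48}, {"translation": [0, 0, 0], "twist": 0, "hand": 0.5}, {"translation": [0, 0, -0.2], "twist": 0, "hand": 0.5}, {"translation": [0, 0, -0.4], "twist": 0, "hand": 0.5}, {"translation": [0, 0, -0.4], "twist": 0, "hand": 0.5}]'

```text
time: 36.25
tool_pos: [0.5576, -0.2663, 0.1698]
tool_rot: [-0.0, 0.963, -0.269, -0.002]
contact_force: [0.5, -0.3, -0.2]
gripper_width: 0.498
grasp_force: 0.0
```

Call:
apply_moves --targets '[{"translation": [-0.4, 0.2, -0.2], "twist": 0, "hand": 0.5}, {"translation": [-0.4, 0.2, -0.2], "twist": 0, "hand": 0.5}, {"translation": [-0.4, 0.2, 0], "twist": 0, "hand": 0.5}, {"translation": [-0.4, 0.2, 0], "twist": 0, "hand": 0.5}, {"translation": [0, 0, 0], "twist": 0, "hand": 0.5}, {"translation": [0, 0, 0], "twist": 0, "hand": 0.5}]'

```text
time: 36.85
tool_pos: [0.3796, -0.2524, 0.2102]
tool_rot: [0.0, 0.963, -0.269, 0.0]
contact_force: [0.2, 0.8, -1.2]
gripper_width: 0.499
grasp_force: 0.0
```

```bash
python3 - <<'E'
from h import *
print(state()['tool_pos'],state()['gripper_width'],state()['contact_force'])
for c in('side','top'):
  grab_frame(c)
  for q in('dropper_1_mid','vial_1_mid','reagent_mid','canister_mid'):
    print(c,q,[(np.round(d['point'],3).tolist(),round(d['score'],2)) for d in recognise(c,q)])
  for m in regions_of(c,'dropper_1_mid'):
    r,k=np.nonzero(m['pixels']);print(round(m['score'],2),[ (int(y),int(k[r==y].min()),int(k[r==y].max())) for y in range(r.min(),r.max()+1,4) if (r==y).any()])
for n,p in dict(A=(.486,-.181),B=(.547,-.218),C=(.559,-.267)).items(): print(n,[np.round(proj('side',[*p,z])).tolist() for z in(.006,.108)],[np.round(proj('top',[*p,z])).tolist() for z in(.006,.108)])
E
```

```text
[ 0.37958186 -0.25238746  0.2102405 ] 0.49931092271429744 [ 0.16743292  0.84404284 -1.20465118]
side dropper_1_mid [([0.548, -0.226, 0.065], 0.83), ([0.518, -0.04, 0.041], 0.44)]
side vial_1_mid [([0.506, -0.286, 0.046], 0.56)]
side reagent_mid [([0.635, -0.005, 0.056], 0.81)]
side canister_mid [([0.518, -0.04, 0.043], 0.62)]
0.51 [(243, 278, 280), (247, 277, 282), (251, 275, 284), (255, 274, 284), (259, 272, 282), (263, 272, 281), (267, 272, 280), (271, 272, 279), (275, 273, 276)]
0.28 [(147, 279, 280), (151, 272, 283), (155, 269, 286), (159, 270, 288), (163, 270, 295), (167, 265, 296), (171, 267, 298), (175, 268, 300), (179, 269, 301), (183, 270, 302), (187, 271, 302), (191, 272, 303), (195, 273, 302)]
top dropper_1_mid [([0.549, -0.219, 0.068], 0.68)]
top vial_1_mid [([0.51, -0.28, 0.057], 0.67)]
top reagent_mid [([0.63, 0.014, 0.108], 0.56)]
top canister_mid []
0.63 [(206, 369, 375), (210, 362, 378), (214, 360, 379), (218, 361, 377), (222, 365, 371)]
0.45 [(237, 341, 343), (249, 344, 360), (253, 345, 353)]
A [[252.0, 267.0], [250.0, 231.0]] [[349.0, 244.0], [357.0, 243.0]]
B [[279.0, 278.0], [279.0, 241.0]] [[365.0, 218.0], [375.0, 214.0]]
C [[285.0, 293.0], [285.0, 256.0]] [[386.0, 213.0], [398.0, 208.0]]
```

```bash
python3 - <<'E'
from h import *
im=grab_frame('side').astype(int)
for v in range(252,302,2):
    print(v,''.join('R' if r>1.4*b and r>40 else 'B' if b>1.4*r else 'G' if g>1.3*r and g>1.3*b else 'W' if r>80 else 'k' for r,g,b in im[v,238:308]))
E
```

```text
252 BBBBBBBkkkkRRRRRRRRkkBBBBBBBkWWWWWWWWkkkkkkkkkWWWWWWWWWWWWWWWWWWWWWWWW
254 BBBBBBBWWWWWWWWWWkkkkBBBBBBBkWWWWWWWWkkkkkkkkkkWWWWWWWWWWWWWWWWWWWWWWW
256 BBBBBBBWWWWWWWWWWWkkkkBBBBBBkkWWWWWWkkkkkkkkkkkkWWWWWWWWWWWWWWWWWWWWWW
258 BBBBBBBWWWWWWWWWWWkkkkBBBBBBkWWWWkkRkkkkkkkkkkkkkkWWWWWWWWWWWWWWWWWWWW
260 BBBBBBBkWWWWWWWWWWkkkkBBBBBBBWWWWWkkkkkkkkkkkkkkkkkWWWWWWWWWWWWWWWWWWW
262 BBBBBBBkWWWWWWWWWWWWWkBBBBBBBBBBBBBkkRRRRRRRRkkkkkkWWWWWWWWWWWWWWWWWWW
264 BBBBBBGkkWWWWWWWWWWWWWWBBBBBBBBBBBkkkkkRRRRRkkkkkkkWWWWWWWWWWWWWWWWWWW
266 BBBBBBBBBBBWWWWWWWWWWWWBBBBBBBBBBBkWWWWWWWkkkkkkkkkkkWWWWWWWWWWWWWWWWW
268 kBBBBBBBBBBWWWWWWWWWWWWBBBBBBBBBBBkWWWWWWWWkkkkkkkkkkWWWWWWWWWWWWWWWWW
270 WBBBBBBBBBBkWWWWWWWWWWWBBBBBBBBBBBkWWWWWWWkkkkkkkkkkkkWWWWWWWWWWWWWWWW
272 WkBBBBBBBBBkWWWWWWWWWWWBBBBBBBBBBBkWWWWWWWkkkkkkkkkkkkkWWWWWWWWWWWWWWW
274 WWkBBBBBBBBkkWWWWWWWWWkkBBBBBBBBBGGkWWWWWkkkkkkkkkkkkkRWWWWWWWWWWWWWWW
276 WWkBBBBBBBBkkkkWWWWWWWkkkBBBBBBBBBBBBBBBBkkRRRRkkkRRRRRkWWWWWWWWWWWWWW
278 WWWkBBBBBBBBWWWWWWWWWWWWWWWBBBBBBBBBBBBBBkkkRRRRRRRRRRkkkBWWWWWWWWWWWW
280 WWWWBBBBBBBBBBBBWWWWWWWWWWWWBBBBBBBBBBBBkWWWkkkkkkkkkkkkBBBWWWWWWWWWWW
282 WWWWkBBBBBBBBBBBWWWWWWWWWWWWWBBBBBBBBBBBkWWWWWWWWWWWWkkkkBBBWWWWWWWWWW
284 WWWWWkBBBBBBBBBBWWWWWWWWWWWWkBBBBBBBBBBBkWWWWWWWWWWWWkkkkBBBBWWWWWWWWW
286 WWWWWWBBBBBBBBBBkWWWWWWWWWWWkBBBBBBBBBBBkWWWWWWWWWWWWkkkkBBBBWWWWWWWWW
288 WWWWWWkBBBBBBBBBkWWWWWWWWWWWkBBBBBBBBBGGGkWWWWWWWWWBBBBBBBBBBBWWWWWWWW
290 WWWWWWWBBBBBBBBBkkWWWWWWWWWkkBBBBBBBBBBBBBBBBBBBBBBBBBBBBBBBBWWWWWWWWW
292 WWWWWWWkBBBBBBBBkWWWkkkWkkkkBBBBBBBBBBBBBBBBBBBBBBBBBBBBBBBBBWWWWWWWWW
294 WWWWWWWWBBBBBBBBBWWWWBBBBBBBBBBBBBBBBBBBBBBBBBBBBBBBBBBBBBBBBWWWWWWWWW
296 WWWWWWWWkBBBBBBBBBBBBBBBBBBBBBBBBBBBBBBBBBBBBBBBBBBBBBBBBBBBBWWWWWWWWW
298 WWWWWWWWWkBBBBBBBBBBBBBBBBBBBBBBBBBBBBBBWWWWWWWWWkBBBBBBBBBBBWWWWWWWWW
300 WWWWWWWWWWkBBBBBBBBBBBBBBBBBBBWWWWWWWWWWWWWkBBBBBBBBBBBBBBBBBWWWWWWWWW
```

```bash
python3 -c "from plant import *; print(job_done())"
```

```text
the job is handed in; nothing more can be done
None
```

All three dropper bottles are in the three free cells and look upright in the final side-camera check; the job was handed in at about 38 s of the 72 s, and no result came back. The reagent bottle, the canister and the one crate vial re-measured had not moved; the other vials were not re-measured.

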